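# Tap the wedge home to clamp a heel blank

## Task

Clamp the stacked heel blank in the wedge cramp: pull the hammer out from under the low tool shelf, lay it down in the open and take it again by the rear half of its wooden handle, then tap the steel-capped butt of the wedge with the hammer's round face, in at least three separate light taps, drawing the head well back each time, until the wedge no longer advances and the blank is held tight. Move the wedge, jaw and blank by nothing but taps on the butt, leave the ink bottle, thread spool and wax tin round the cramp where they are, and finally lay the hammer flat on the bench top, clear of the cramp.

Things in the scene. Friction and masses are not known exactly. Their poses are not given: they have to be found in the camera images.
- hammer: Shoemaker's hammer, 298 mm long, 0.2 to 0.4 kg, lying flat. Origin on its underside at mid length; x runs along the shaft to the steel head (centre x = +129 mm), y across, z up. Shaft x -149 to +114 mm, y -15 to +9 mm at most, 27 mm high; balance point near x = +45 mm. At the start all of x below about +15 mm is under the tool shelf; it draws straight out along its +x.
- hammer_face (a point): Centre of the hammer's round striking face (30 mm across), at (129, -50, 20) mm in the hammer's frame; it looks along the hammer's -y. Head 100 mm long across the shaft; thin peen at y = +50 mm. Lying free, the hammer leans about 0.15 rad to the face's side, so the face's centre is then about 13 mm above the bench.
- tool_shelf: Fixed low plywood shelf, 170 (x) x 190 (y) mm, top at 62 mm, underside at 50 mm, a leg 14 mm thick along each x side, open at its -y side, where the hammer sticks out, and at +y; a 20 mm ledge stands on the +y edge of the top, with a block of beeswax by it. Origin on the bench under its middle.
- cramp: Fixed wedge cramp: plywood base 200 (x) x 190 (y) x 12 mm with a dark rail along its +x side. From +x to -x it carries rail, wedge, jaw, heel blank and stop; nothing is over 62 mm high. Origin under the middle of the base. The wedge is driven along the cramp's -y and moves the jaw to -x.
- wedge (a joint): Travel (m) of the pale captive wedge along the cramp's -y, 0 at the start; taper 1:6, so the jaw moves a sixth of it. About 7 N of friction until the jaw presses the blank on the stop, after 12 to 52 mm of travel, depending on where the stop is bolted; then it stiffens and soon hardly advances at a tap. Stays where left. Tight: over 20 N on the blank.
- wedge_butt (a point): Centre of the struck face of the wedge's steel cap (42 mm along x, 34 mm high), 31 mm above the bench; the face looks along the cramp's +y and stands 149 mm from the cramp's origin along y at the start. Axes as the cramp's.
- stop: Dark wooden stop bar, 22 x 120 x 40 mm, bolted to the cramp's base plate, at a place that differs from start to start. Origin under its middle, on the base plate.
- heel_blank: Loose D-shaped stacked heel blank, 62 (x) x about 70 (y) x 32 mm, lying on the base plate between jaw and stop with 2 to 8 mm of play. Origin under its middle.
- jaw_pad (a point): Centre of the cork-faced side of the jaw (wooden bar 150 mm long, 36 mm high, between wedge and blank), 31 mm above the bench; it moves along the cramp's -x with the wedge.
- edge_ink: Small pink ink bottle with white cap, 31 mm across, 79 mm high, upright. Bystander. Origin under its middle.
- thread_spool: Brown thread spool, 42 mm across, 50 mm high, upright. Bystander. Origin under its middle.
- wax_tin: Round wax tin, 59 mm across, 20 mm high. Bystander. Origin under its middle.
- hammer_grip (a point): Point in the middle of the shaft on the rear half of the handle, at (-20, -3, 13) mm in the hammer's frame; the rear half is hammer x below 0. Covered by the tool shelf at the start.
Things that resemble listed ones, but are neither listed nor needed, are in the scene too. There is more than one size of the heel_blank; the one meant has the size given above.

How it is judged:
By the outcome, as a careful person would: the job done as asked, in the order asked, and still so for the second after the job is handed in, with the robot touching nothing.
It also fails if it takes over 56 s, if anything falls off the work surface, if the arm or the gripper's body presses on something with over 40 N, if the wrist force passes 120 N, or if a joint passes its speed limit or range.

## Robot

A 7-joint arm with a two-finger parallel gripper is mounted at the origin on a cart in front of the work surface, level with it; the furniture and walls round the work are solid. World frame = base frame: x ahead of the robot, y to its left, z up, the work surface at z = 0. Lengths are in mm, angles in rad, forces in N, time in s.
With the tool pointing down it reaches from about 400 to 875 mm from the base axis. Payload 4.4 kg.
Tool frame: the origin (TCP) lies midway between the tips of the shut fingers; the grasp point (between the pads) lies 19 mm behind it; z points along the fingers, y is the line along which they close (so a half turn about z gives the same grasp; the last joint's range is limited). The gripper opens to 85 mm and grips with 20 to 120 N. Pads are 22 mm wide; open, the fingers measure 114 mm over their backs; the gripper's body (76 mm by 85 mm) begins 54 mm behind the grasp point. The pads swing forward as they close: fully open they stand 13 mm farther back than shut.
Start: joints at [1.049, 0.628, 0.038, 1.517, -0.027, 0.996, -0.02], TCP at [286.146, -583.642, 231.313] pointing down, gripper open.
Joint ranges: [-3.06, 3.06], [-0.37, 2.12], [-1.25, 1.32], [0.18, 2.47], [-1.1, 4.24], [0.23, 1.98], [-2.94, 2.94]. Speed limits (rad/s): [2.57, 2.57, 3.14, 3.14, 3.14, 3.14, 3.14].

## Interface

Orientations are given as [roll, pitch, yaw] about the fixed x, y, z axes, in that order (R = Rz(yaw) Ry(pitch) Rx(roll)).
In Python, from cell import ctrl gives the robot as it stands. The module is installed in compiled form; this text tells all that it offers.
- The arm moves only by the tool step_arm, never from a script. Its argument "commands" is one flat list of numbers, 7 for each row, row after row: the shift along the tool's x, y, z in cm, then the turn, a rotation vector about the tool's x, y, z in rad, then the opening, from 0 (shut) to 1 (fully open). A call has 1 to 10 rows; each row is the pose to reach, as a shift and turn from the pose commanded when the call began, along the tool's axes at that moment; what a row does not reach only later rows make up. A row lasts 1/10 s, in which the tool goes at most 50 mm and 8.59 degrees, less where a joint would pass 70% of its speed; a pose out of reach is approached as far as the arm can. A call with a gripper value outside its range is refused whole. The fingers move at their own pace and stop on an object; the grip force is fixed at half the most. Time passes only in rows, so rows that repeat a pose let the fingers close. It gives the time, the measured TCP pose, the force, the opening and the grip force at its end, in the units of the state.
- ctrl.read_state(): the state, without advancing time (a new reading comes with each control period).
- ctrl.get_image(name): name is "scene" or "side" or "wrist"; returns a dict with "image" (400x640x3 uint8, red, green, blue), "range_z" (400x640 float32, mm along the optical axis (not along the pixel's ray), 0 where there is no reading), "vfov" (degrees; the focal length in pixels is half the picture's height over the tangent of half this angle, whatever the lens; pixels are square), "cx", "cy" (the principal point, pixels), "world_to_cam" (4x4, takes a point from world to camera coordinates). Camera axes: x right, y down, z forward; pixel columns grow to the right and rows downward; lengths in mm; the calibration is good to about 2 mm. A picture is of the moment at which its call begins.
- ctrl.finish_job(): hands the job in; it is judged then, once.
The state is a dict: "clock": time; "qpos": joint angles; "qd": joint speeds; "tau": joint torques, N m; "eef_pos": TCP position; "tool_rot": TCP orientation; "force": force on the tool from outside, world axes, zero at the start; "torque": the same for the moment, N m; "width": finger opening in mm; "gripper_force": force on a finger pad.
Only numpy, scipy, OpenCV 4.12 (cv2) and the standard library are available. Lean on these libraries where they do the work, as an engineer would, in place of code of your own. Each camera call takes 0.05 s, during which the arm holds its last target. There are 200 camera calls.

## Working session

There is one attempt and no reset: what is moved stays moved. The work goes in short steps, Python scripts to look and compute and a tool call to move; the robot and the scene stay as the last step left them, time stands still between calls to the robot, and variables do not carry over. Pictures are saved under pics/ and viewed, at most 10 in all, crops included, and the job is handed in when it is done.

Besides the shell and the picture viewer there is one more tool, called after "Request:" by a JSON object that holds its "api" and its "payload", one argument or row to a line. step_arm: Moves the arm, as the interface text tells. Its arguments: {"type":"object","properties":{"commands":{"type":"array"}},"required":["commands"]}

```bash
mkdir -p pics
cat > h.py <<'E'
import numpy as np,cv2
from cell import ctrl
from scipy.spatial.transform import Rotation as R
def grab(n):
    d=ctrl.get_image(n); np.savez(f'{n}.npz',**d); return d
def load(n): return np.load(f'{n}.npz')
def f(d): return 200/np.tan(np.radians(float(d['vfov']))/2)
def cloud(d):
    z=d['range_z'];v,u=np.mgrid[0:400,0:640]
    p=np.stack([(u-d['cx'])/f(d)*z,(v-d['cy'])/f(d)*z,z],-1)
    T=np.linalg.inv(d['world_to_cam']);w=p@T[:3,:3].T+T[:3,3]
    w[z==0]=np.nan;return w
def save(img,name,box=None,s=1):
    if box: img=img[box[1]:box[3],box[0]:box[2]]
    cv2.imwrite(f'pics/{name}.png',cv2.resize(img[...,::-1],None,fx=s,fy=s,interpolation=cv2.INTER_CUBIC))
E
python3 - <<'E'
from h import *
print(ctrl.read_state())
a=[grab(n) for n in('scene','side','wrist')]
save(np.vstack([a[0]['image'],a[1]['image']]),'a0',s=.75)
for d in a: print(np.linalg.inv(d['world_to_cam'])[:3,3],d['vfov'])
E
```

```text
{'clock': 0.0, 'qpos': array([ 1.04918441,  0.62933295,  0.03844947,  1.51838065, -0.02697254,
        0.99631617, -0.02000111]), 'qd': array([ 1.41165974e-03, -9.72840373e-05, -1.76062020e-04,  8.46567506e-04,
       -1.27653154e-03,  7.74393252e-04, -8.95255279e-04]), 'tau': array([-2.70620876e-05, -5.63389349e+01,  1.22637145e+00, -1.93444777e+01,
        1.09947912e-02,  1.04874949e-02,  5.43414103e-06]), 'eef_pos': array([ 285.85848707, -583.05850294,  230.39374765]), 'tool_rot': array([-3.13967445e+00,  5.25157000e-05,  4.55819432e-01]), 'force': array([-0.43522852,  0.65010732,  0.05911546]), 'torque': array([-0.01039849,  0.03479967,  0.00835832]), 'gripper_force': 0.0, 'width': 85.03681338939856}
[-266.61817107  690.58260179  704.7810838 ] 54.31711071919388
[  537.35088913 -1213.34066229   679.34501508] 52.25033096767564
[ 356.65688274 -549.00101442  374.27294496] 64.87369866278955
```

View pics/a0.png

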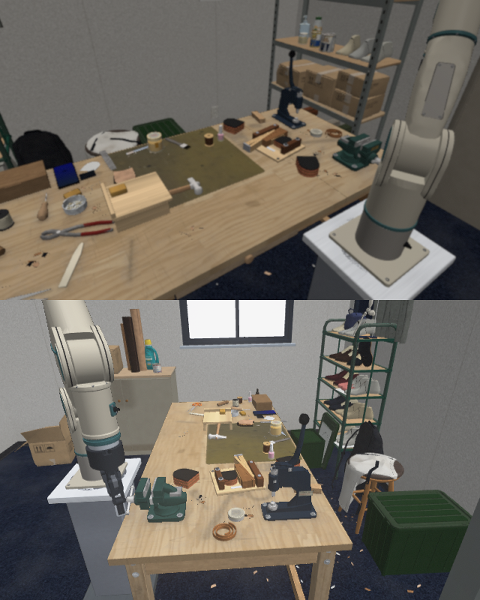

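The scene camera shows the shelf and hammer in the middle left, and the side camera shows the cramp in the centre. I need enlarged crops.

Run:
```python
from h import *
a=load('scene')['image'];b=load('side')['image']
c1=cv2.resize(a[140:340,100:480],(760,400),interpolation=cv2.INTER_CUBIC)
save(c1,'c1'); save(b,'c2',(250,110,450,260),4)
```

```text
(no output)
```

View pics/c1.png

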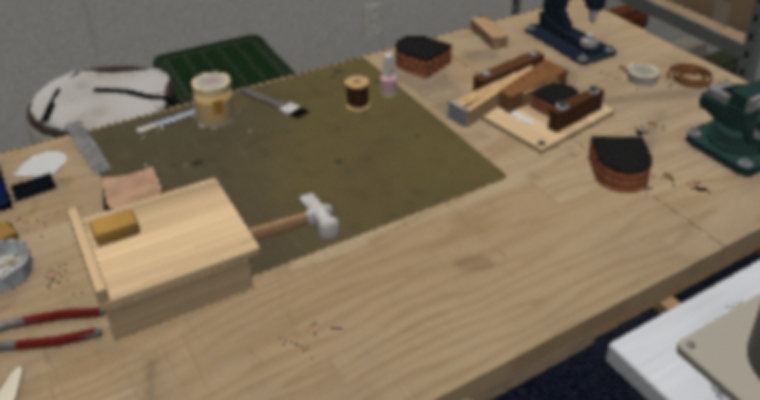

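View pics/c2.png

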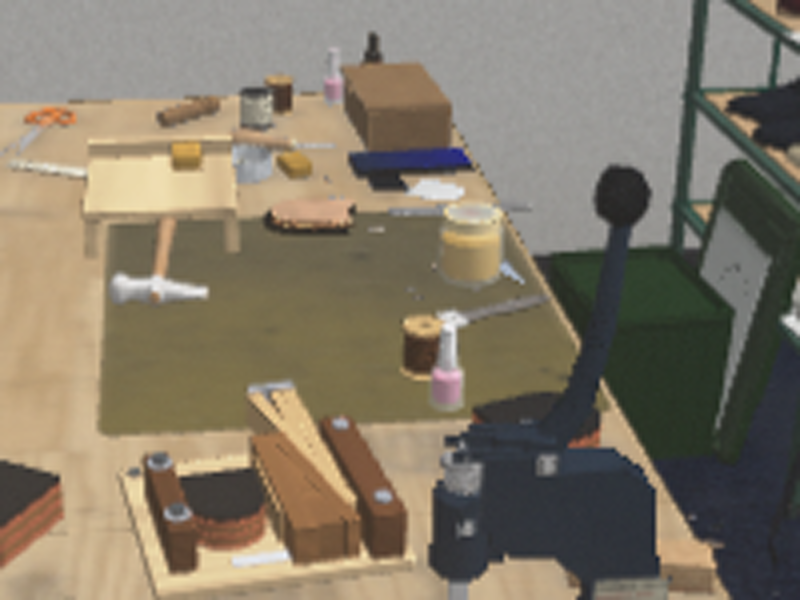

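Side crop: the shelf is at (160,180) and the hammer head runs from the face at (115,288) to the peen at (207,293). The cramp is at (265,500), the wedge cap at (272,387), the spool at (422,345) and the ink at (446,375). The scene crop shows the grey wedge butt facing it at (458,112). Next I'll build a top-down map from both depth pictures.

Run:
```python
from h import *
ds=load('side');W=cloud(ds);
for n,u,v in[('face',115,288),('head',157,290),('peen',207,293),('shelfshaft',167,225),('cap',272,387),('spooltop',422,325),('ink',446,385),('blank',225,495),('stop',172,520),('shelfNW',95,140),('shelfSE',235,210)]:
    print(n,np.round(W[110+v//4,250+u//4]))
d2=load('scene');W2=cloud(d2);print('butt',np.round(W2[195:199,328:333].reshape(-1,3)[::4]))
P=np.vstack([W.reshape(-1,3),W2.reshape(-1,3)]);C=np.vstack([ds['image'].reshape(-1,3),d2['image'].reshape(-1,3)])
m=np.isfinite(P).all(1)&(P[:,2]>-30)&(P[:,2]<150);P=P[m];C=C[m]
np.savez('pc.npz',P=P,C=C)
o=np.argsort(P[:,2]);P=P[o];C=C[o]
# map: right=+x (300..900), up=+y (-450..350)
M=np.zeros((800,600,3),np.uint8)
u=np.round(P[:,0]-250).astype(int);v=np.round(400-P[:,1]).astype(int)
for du in(-1,0,1):
  for dv in(-1,0,1):
    k=(u+du>=0)&(u+du<600)&(v+dv>=0)&(v+dv<800);M[v[k]+dv,u[k]+du]=C[k]
M=cv2.rotate(M,cv2.ROTATE_90_CLOCKWISE) # up-> right: +y right? 
save(M,'top')
```

```text
face [482. 337.  23.]
head [527. 334.  22.]
peen [576. 342.  12.]
shelfshaft [538. 509.  25.]
cap [625.  46.  50.]
spooltop [772. 163.  47.]
ink [781.  76.  27.]
blank [ 575. -121.   42.]
stop [ 534. -177.   53.]
shelfNW [458. 644.  83.]
shelfSE [613. 462.  59.]
butt [[620.  53.  40.]
 [606.  47.  45.]
 [608.  50.  41.]
 [613.  50.  34.]
 [615.  52.  30.]]
```

View pics/top.png

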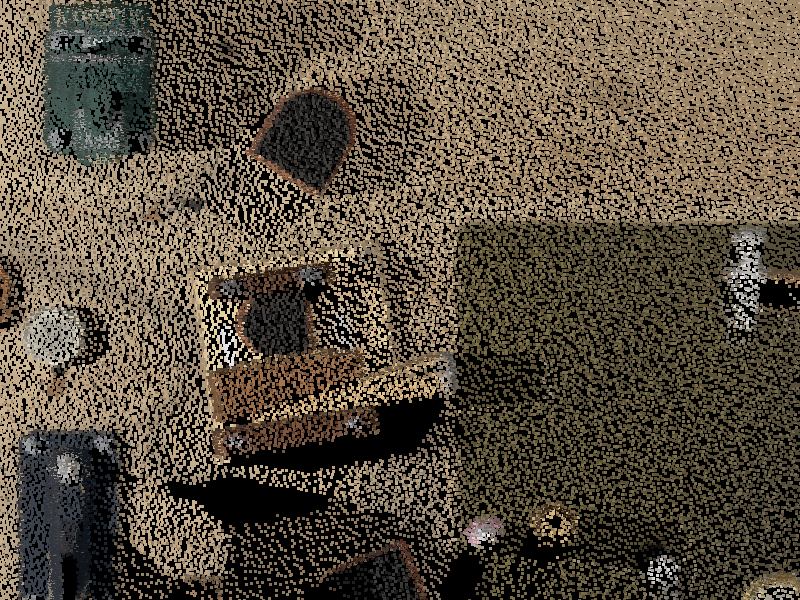

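Map (col = y+400, row = x−250): butt at (455,375), ink at (487,530), spool at (553,520), hammer head at (745,285) and wax tin at (55,335). The cramp is turned by about 0.15 rad. I'll fit the yaw of the cramp and the hammer.

Run:
```python
from h import *
Z=np.load('pc.npz');P=Z['P'];C=Z['C'].astype(int)
def sel(x0,x1,y0,y1,z0,z1):
    m=(P[:,0]>x0)&(P[:,0]<x1)&(P[:,1]>y0)&(P[:,1]<y1)&(P[:,2]>z0)&(P[:,2]<z1);return P[m],C[m]
def line(p):
    vx,vy,x,y=cv2.fitLine(p[:,:2].astype(np.float32),cv2.DIST_HUBER,0,.01,.01).ravel();return np.degrees(np.arctan2(vy,vx)),x,y
# stop+jaw+rail tops
for n,b in(('stop',(505,555,-195,-75,46,60)),('jawrail',(590,720,-190,20,40,64))):
    p,c=sel(*b)
    q=p; print(n,len(q),line(q),q[:,2].mean())
    if len(q): print(cv2.minAreaRect(q[:,:2].astype(np.float32)))
W2=cloud(load('scene'));w=W2.reshape(-1,3)
m=(w[:,0]>595)&(w[:,0]<665)&(w[:,1]>25)&(w[:,1]<70)&(w[:,2]>20)&(w[:,2]<42);q=w[m]
print('butt',len(q),line(q),q.min(0),q.max(0))
p,c=sel(595,665,25,70,44,55);print('captop',len(p),cv2.minAreaRect(p[:,:2].astype(np.float32)),p[:,2].mean())
p,c=sel(470,600,315,380,6,60);print('head',len(p),line(p),cv2.minAreaRect(p[:,:2].astype(np.float32)))
h=p[(p[:,1]<352)];print('head2',len(h),line(h),h[:,:2].min(0),h[:,:2].max(0))
p,c=sel(505,560,372,455,14,45);print('shaft',len(p),line(p),p[:,2].max())
for y in range(365,465,15):
    s,_=sel(500,580,y,y+15,13,45)
    if len(s):print(y,np.round(s[:,0].min()),np.round(s[:,0].max()),np.round(s[:,0].mean()),np.round(s[:,2].max()),len(s))
p,c=sel(430,640,430,680,53,70);print('shelftop',cv2.minAreaRect(p[:,:2].astype(np.float32)))
m,_=sel(560,700,200,300,-20,10);print('mat z',m[:,2].mean())
m,_=sel(400,440,100,300,-20,10);print('bench z',m[:,2].mean())
```

```text
stop 288 (np.float32(-80.37026), np.float32(529.21564), np.float32(-133.41667)) 52.18690533615918
((535.8665771484375, -131.63265991210938), (34.621986389160156, 117.33979797363281), 9.585874557495117)
jawrail 1679 (np.float32(-80.67279), np.float32(646.5593), np.float32(-90.407906)) 47.95015725558636
((645.0796508789062, -83.69046020507812), (114.91044616699219, 210.30918884277344), 2.6295480728149414)
butt 89 (np.float32(22.756414), np.float32(619.8412), np.float32(49.15758)) [600.31775837  25.03038866  20.59531867] [646.79906773  57.08987307  41.97439545]
captop 71 ((624.4375, 40.44938659667969), (43.2441291809082, 30.293325424194336), 11.196510314941406) 46.75974346325022
head 415 (np.float32(-3.620678), np.float32(515.76086), np.float32(349.7256)) ((535.326904296875, 351.9774475097656), (55.12845993041992, 116.71647644042969), 88.69129943847656)
head2 233 (np.float32(-2.6020575), np.float32(516.7582), np.float32(342.42908)) [476.99777405 324.69901154] [578.70944972 351.89256698]
shaft 159 (np.float32(85.83434), np.float32(527.02673), np.float32(411.3827)) 27.87998362685687
365 517.0 532.0 524.0 23.0 30
380 520.0 536.0 526.0 25.0 29
395 521.0 536.0 527.0 25.0 35
410 521.0 536.0 528.0 25.0 32
425 524.0 539.0 530.0 28.0 35
440 524.0 535.0 529.0 25.0 19
455 529.0 542.0 536.0 23.0 7
shelftop ((534.687744140625, 552.7374267578125), (197.7458953857422, 173.58302307128906), 88.5185317993164)
mat z 1.3061370112311
bench z -0.259073775222926
```

```bash
cat >> h.py <<'E'
def plan(*wps,s=None):
    """wps: (x,y,z,yaw): printed as shifts/turns from the present pose"""
    s=s or ctrl.read_state(); Rt=R.from_euler('xyz',s['tool_rot'])
    for x,y,z,yaw in wps:
        T=R.from_euler('xyz',[np.pi,0,yaw])
        print(np.round(Rt.inv().apply(np.array([x,y,z])-s['eef_pos'])/10,2),np.round((Rt.inv()*T).as_rotvec(),3))
def hpose(x,y,yaw,p): # world xy of hammer-frame point p
    c,s=np.cos(yaw),np.sin(yaw);return x+c*p[0]-s*p[1],y+s*p[0]+c*p[1]
E
python3 -c "
from h import *
plan((560,-150,260,1.0))"
```

```text
[ 43.68 -26.84  -2.9 ] [-0.001 -0.    -0.544]
```

Request:
{"api": "step_arm", "payload": {
  "commands": [43.7,-26.8,-2.9,0,0,-0.54,1,43.7,-26.8,-2.9,0,0,-0.54,1,43.7,-26.8,-2.9,0,0,-0.54,1,43.7,-26.8,-2.9,0,0,-0.54,1,43.7,-26.8,-2.9,0,0,-0.54,1,43.7,-26.8,-2.9,0,0,-0.54,1,43.7,-26.8,-2.9,0,0,-0.54,1,43.7,-26.8,-2.9,0,0,-0.54,1,43.7,-26.8,-2.9,0,0,-0.54,1,43.7,-26.8,-2.9,0,0,-0.54,1]
}}

```text
clock: 1.15
eef_pos: [554.0, -160.2, 259.6]
tool_rot: [-3.141, 0.0, 0.996]
force: [1.7, -0.2, -0.1]
width: 85.2
gripper_force: 0.0
```

```bash
python3 -c "
from h import *
plan((526,405,150,1.499))"
```

```text
[ 45.91 -33.09  10.95] [-0.     0.    -0.503]
```

Request:
{"api": "step_arm", "payload": {
  "commands": [44.8,-32.9,11,0,0,-0.5,1,44.8,-32.9,11,0,0,-0.5,1,44.8,-32.9,11,0,0,-0.5,1,44.8,-32.9,11,0,0,-0.5,1,44.8,-32.9,11,0,0,-0.5,1,44.8,-32.9,11,0,0,-0.5,1,44.8,-32.9,11,0,0,-0.5,1,44.8,-32.9,11,0,0,-0.5,1,44.8,-32.9,11,0,0,-0.5,1,44.8,-32.9,11,0,0,-0.5,1]
}}

```text
clock: 2.15
eef_pos: [524.4, 329.4, 161.9]
tool_rot: [-3.142, 0.001, 1.496]
force: [0.9, 0.2, 0.2]
width: 85.3
gripper_force: 0.0
```

Request:
{"api": "step_arm", "payload": {
  "commands": [0,0,0,0,0,0,1,0,0,0,0,0,0,1,0,0,0,0,0,0,1]
}}

```text
clock: 2.45
eef_pos: [525.1, 326.0, 162.2]
tool_rot: [3.142, 0.002, 1.494]
force: [0.6, -0.7, 0.1]
width: 85.4
gripper_force: 0.0
```

Run:
```python
from h import *
s=ctrl.read_state();print(s['eef_pos'],s['tool_rot'],s['qpos'])
d=grab('wrist');W=cloud(d).reshape(-1,3);save(d['image'],'w1')
m=(W[:,0]>470)&(W[:,0]<600)&(W[:,1]>355)&(W[:,1]<452)&(W[:,2]>15)&(W[:,2]<40);p=W[m]
for y in range(355,455,15):
    q=p[(p[:,1]>y)&(p[:,1]<y+15)]
    if len(q):print(y,q[:,0].min().round(),q[:,0].max().round(),q[:,2].max().round(),len(q))
m=(W[:,0]>460)&(W[:,0]<600)&(W[:,1]>300)&(W[:,1]<353)&(W[:,2]>8)&(W[:,2]<45);p=W[m];print(p.min(0),p.max(0))
plan((526,405,4,1.499))
```

```text
[525.14213712 325.95367401 162.24543448] [3.14157229e+00 1.72219630e-03 1.49430852e+00] [-0.44752076  0.67067074 -0.25165876  1.67370024  0.213999    0.8253941
 -0.86929854]
355 479.0 571.0 33.0 983
370 520.0 535.0 25.0 287
385 521.0 537.0 25.0 312
400 521.0 538.0 26.0 345
415 523.0 539.0 26.0 366
430 524.0 540.0 26.0 378
445 524.0 541.0 26.0 187
[477.89016642 329.73611275  10.7705902 ] [578.1273256  352.97176296  32.33555041]
[ 7.94 -0.57 15.84] [ 0.     0.001 -0.006]
```

View pics/w1.png

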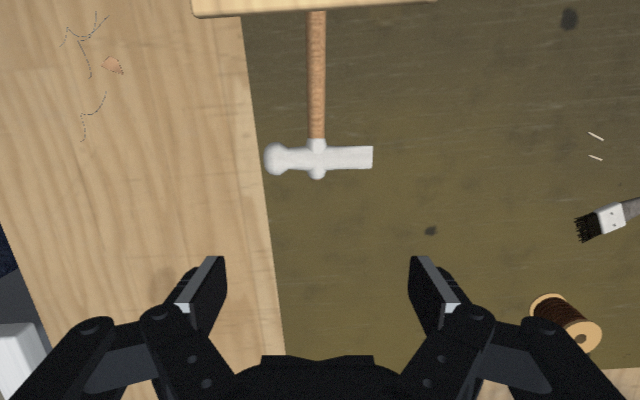

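The wrist picture shows the hammer head at (318,158) with the face to the left, and the shaft running up to the shelf edge at (316,12). The mat around it is clear. Going down onto the shaft now.

```bash
python3 -c "
from h import *
plan((529.5,407,90,1.515),(529.5,407,4,1.515))"
```

```text
[ 8.16 -0.23  7.24] [ 0.     0.001 -0.022]
[ 8.17 -0.24 15.84] [ 0.     0.001 -0.022]
```

Request:
{"api": "step_arm", "payload": {
  "commands": [4,-0.2,3.5,0,0,-0.02,1,8.2,-0.2,7.2,0,0,-0.02,1,8.2,-0.2,7.2,0,0,-0.02,1,8.2,-0.2,10,0,0,-0.02,1,8.2,-0.2,13,0,0,-0.02,1,8.2,-0.2,15,0,0,-0.02,1,8.2,-0.2,15.8,0,0,-0.02,1,8.2,-0.2,15.8,0,0,-0.02,1,8.2,-0.2,15.8,0,0,-0.02,0,8.2,-0.2,15.8,0,0,-0.02,0]
}}

```text
clock: 3.5
eef_pos: [530.0, 410.0, 6.2]
tool_rot: [3.14, -0.002, 1.515]
force: [-0.9, -0.5, -0.2]
width: 59.0
gripper_force: 0.0
```

Request:
{"api": "step_arm", "payload": {
  "commands": [0,0,0,0,0,0,0,0,0,0,0,0,0,0,0,0,0,0,0,0,0,0,0,0,0,0,0,0,0,0,0,0,0,0,0]
}}

```text
clock: 4.0
eef_pos: [529.2, 409.9, 5.2]
tool_rot: [3.141, -0.001, 1.515]
force: [-1.0, -1.0, 6.1]
width: 14.1
gripper_force: 58.7
```

Request:
{"api": "step_arm", "payload": {
  "commands": [0,0,-0.4,0,0,0,0,-1,0,-0.6,0,0,0,0,-3,0,-0.6,0,0,0,0,-6,0,-0.6,0,0,0,0,-9,0,-0.6,0,0,0,0,-12,0,-0.6,0,0,0,0,-15,0,-0.6,0,0,0,0,-18,0,-0.6,0,0,0,0,-20.5,0,-0.6,0,0,0,0,-20.5,0,-0.6,0,0,0,0]
}}

```text
clock: 5.0
eef_pos: [516.7, 197.6, 10.0]
tool_rot: [-3.139, 0.006, 1.51]
force: [-0.6, -0.8, -2.0]
width: 14.1
gripper_force: 58.6
```

Run:
```python
from h import *
a=grab('scene')['image'];b=grab('side')['image']
c1=cv2.resize(a[160:320,180:400],(770,560),interpolation=cv2.INTER_CUBIC)
save(np.vstack([cv2.resize(a[160:300,160:400],(500,292)),cv2.resize(b[110:250,240:480],(500,292))]),'p1')
plan((480,205,60,1.515),(450,190,60,3.3))
```

```text
[-0.07 -3.76 -4.96] [-0.     0.001 -0.001]
[-1.74 -6.67 -4.96] [-1.000e-03  0.000e+00 -1.786e+00]
```

View pics/p1.png

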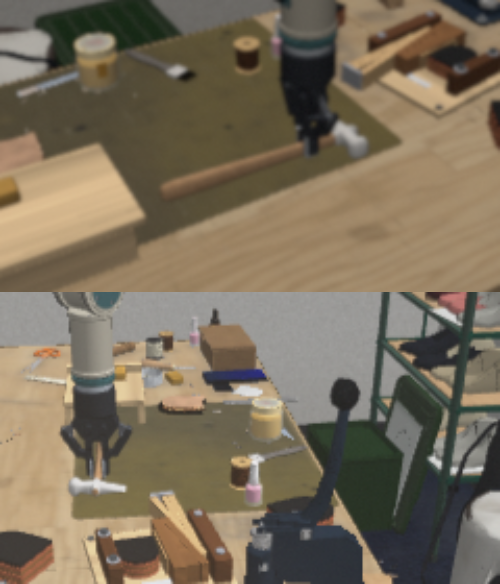

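The hammer is clear of the shelf, with its tail at (165,190) in the upper half and the shelf edge at (140,225). Now I'll lift it and turn it so its shaft lies along the cramp's x.

```bash
python3 -c "
from h import *
plan((529,187,70,3.31))"
```

```text
[-1.59  1.24 -5.96] [-1.000e-03  0.000e+00 -1.796e+00]
```

Request:
{"api": "step_arm", "payload": {
  "commands": [0,0,-3,0,0,0,0,0,0,-6,0,0,-0.1,0,-0.2,0.2,-6,0,0,-0.25,0,-0.3,0.4,-6,0,0,-0.4,0,-0.5,0.6,-6,0,0,-0.55,0,-0.6,0.8,-6,0,0,-0.7,0,-0.8,1,-6,0,0,-0.85,0,-0.9,1.2,-6,0,0,-1,0,-1,1.3,-6,0,0,-1.1,0,-1,1.3,-6,0,0,-1.2,0]
}}

```text
clock: 6.1
eef_pos: [530.2, 195.3, 70.5]
tool_rot: [3.14, 0.0, 2.721]
force: [0.1, 0.2, -2.7]
width: 14.0
gripper_force: 58.8
```

Request:
{"api": "step_arm", "payload": {
  "commands": [0,0,0,0,0,-0.15,0,0,0,0,0,0,-0.3,0,0,0,0,0,0,-0.45,0,0,0,0,0,0,-0.58,0,0,0,0,0,0,-0.6,0,0,0,0,0,0,-0.6,0,0,0,0,0,0,-0.6,0]
}}

```text
clock: 6.8
eef_pos: [530.0, 194.7, 70.5]
tool_rot: [3.141, 0.0, -2.969]
force: [0.8, 0.6, -2.1]
width: 14.3
gripper_force: 58.8
```

Run:
```python
from h import *
plan((529,187,9,3.31),(529,187,5,3.31))
for n in('scene','side'):
    W=cloud(grab(n)).reshape(-1,3)
    m=(W[:,0]>300)&(W[:,0]<480)&(W[:,1]>80)&(W[:,1]<280)&(W[:,2]>30)&(W[:,2]<130);p=W[m]
    print(n,len(p))
    for x in range(300,480,30):
        q=p[(p[:,0]>x)&(p[:,0]<x+30)]
        if len(q)>3:print(x,q[:,1].min().round(),q[:,1].max().round(),np.median(q[:,2]).round(),q[:,2].max().round(),len(q))
```

```text
[ 0.24 -0.74  6.15] [0.    0.    0.004]
[ 0.24 -0.74  6.55] [0.    0.    0.004]
scene 457
300 155.0 173.0 82.0 89.0 65
330 157.0 180.0 85.0 91.0 100
360 162.0 184.0 85.0 91.0 89
390 167.0 188.0 84.0 91.0 75
420 172.0 191.0 84.0 91.0 68
450 178.0 195.0 83.0 90.0 60
side 301
300 145.0 158.0 82.0 93.0 26
330 146.0 170.0 83.0 93.0 60
360 154.0 175.0 83.0 92.0 61
390 155.0 180.0 82.0 92.0 54
420 161.0 182.0 82.0 93.0 49
450 170.0 188.0 83.0 91.0 51
```

Request:
{"api": "step_arm", "payload": {
  "commands": [0.2,0,2.5,0,0,0,0,0.2,0,4.5,0,0,0,0,0.2,0,5.8,0,0,0,0,0.2,0,6.4,0,0,0,0,0.2,0,6.5,0,0,0,0,0.2,0,6.5,0,0,0,0.4,0.2,0,6.5,0,0,0,0.8,0.2,0,6.5,0,0,0,0.8,0.2,0,6.5,0,0,0,0.8,0.2,0,6.5,0,0,0,0.8]
}}

```text
clock: 7.9
eef_pos: [528.3, 193.9, 5.8]
tool_rot: [3.142, 0.001, -2.968]
force: [-0.4, -0.7, -0.6]
width: 68.3
gripper_force: 0.0
```

Request:
{"api": "step_arm", "payload": {
  "commands": [0,0,-3,0,0,0,1,0,0,-6,0,0,0,1,0,0,-9,0,0,0,1,-4,0,-9,0,0,0,1,-4,0,-9,0,0,0,1,-4,0,-9,0,0,0,1]
}}

```text
clock: 8.5
eef_pos: [567.8, 200.5, 95.4]
tool_rot: [3.142, 0.0, -2.969]
force: [-0.8, -0.2, -0.3]
width: 85.3
gripper_force: 0.0
```

Run:
```python
from h import *
s=ctrl.read_state();print(s['eef_pos'],s['tool_rot'])
for n in('scene','side','wrist'):
    W=cloud(grab(n)).reshape(-1,3)
    m=(W[:,0]>300)&(W[:,0]<570)&(W[:,1]>110)&(W[:,1]<260)&(W[:,2]>12)&(W[:,2]<40);p=W[m]
    for x in range(300,570,30):
        q=p[(p[:,0]>x)&(p[:,0]<x+30)]
        if len(q)>3:print(n,x,q[:,1].min().round(),q[:,1].max().round(),np.median(q[:,2]).round(),q[:,2].max().round(),len(q))
    m=(W[:,0]>565)&(W[:,0]<700)&(W[:,1]>110)&(W[:,1]<280)&(W[:,2]>10)&(W[:,2]<45);p=W[m]
    if len(p):print(n,'head',p.min(0),p.max(0),cv2.minAreaRect(p[:,:2].astype(np.float32)))
```

```text
[567.77751578 200.54687151  95.35390387] [ 3.14150265e+00  1.99417635e-05 -2.96863872e+00]
scene 300 153.0 175.0 21.0 28.0 53
scene 330 157.0 179.0 22.0 28.0 79
scene 360 162.0 183.0 22.0 27.0 72
scene 390 167.0 186.0 21.0 27.0 66
scene 420 173.0 190.0 21.0 26.0 53
scene 450 176.0 195.0 20.0 24.0 51
scene 480 184.0 200.0 19.0 25.0 41
scene 510 190.0 205.0 19.0 23.0 39
scene 540 194.0 244.0 19.0 23.0 36
scene head [565.76065605 157.8827369   10.28374105] [606.27196988 256.74767285  29.5873247 ] ((585.3384399414062, 207.66287231445312), (39.97100830078125, 97.75862121582031), 17.82124900817871)
side 300 146.0 161.0 19.0 28.0 21
side 330 148.0 164.0 23.0 30.0 45
side 360 149.0 175.0 22.0 30.0 44
side 390 157.0 179.0 22.0 28.0 42
side 420 161.0 184.0 21.0 27.0 40
side 450 169.0 185.0 20.0 28.0 33
side 480 175.0 194.0 20.0 27.0 34
side 510 179.0 196.0 20.0 25.0 28
side 540 185.0 239.0 19.0 24.0 30
side head [566.50396734 150.02561448  10.43244935] [605.767423   247.90401077  32.20008965] ((586.1260986328125, 199.1788330078125), (97.54933166503906, 38.653892517089844), 87.7557373046875)
wrist 420 168.0 189.0 24.0 27.0 878
wrist 450 171.0 194.0 23.0 27.0 1412
wrist 480 178.0 198.0 23.0 26.0 1134
wrist 510 183.0 203.0 22.0 26.0 985
wrist 540 188.0 254.0 22.0 25.0 872
wrist head [565.04035077 155.16255378  10.08801515] [607.73861738 256.76459755  32.3835165 ] ((586.3932495117188, 205.96600341796875), (101.60079193115234, 42.69445037841797), 89.94939422607422)
```

```bash
python3 -c "
from h import *
plan((432,178,90,-2.975),(432,178,4,-2.975))"
```

```text
[13.61  0.12  0.52] [-0.    -0.002  0.008]
[13.59  0.12  9.12] [-0.    -0.002  0.008]
```

Request:
{"api": "step_arm", "payload": {
  "commands": [5,0.1,0.5,0,0,0.01,1,10,0.1,0.5,0,0,0.01,1,13.6,0.1,0.5,0,0,0.01,1,13.6,0.1,2,0,0,0.01,1,13.6,0.1,5,0,0,0.01,1,13.6,0.1,7.5,0,0,0.01,1,13.6,0.1,8.9,0,0,0.01,1,13.6,0.1,9.1,0,0,0.01,1,13.6,0.1,9.1,0,0,0.01,0,13.6,0.1,9.1,0,0,0.01,0]
}}

```text
clock: 9.65
eef_pos: [433.5, 178.5, 5.2]
tool_rot: [3.141, 0.001, -2.977]
force: [0.7, -0.4, -0.2]
width: 58.9
gripper_force: 0.0
```

Request:
{"api": "step_arm", "payload": {
  "commands": [0,0,0,0,0,0,0,0,0,0,0,0,0,0,0,0,0,0,0,0,0,0,0,0,0,0,0,0,0,0,0,0,0,0,0,0,0,-1,0,0,0,0,0,0,-2.5,0,0,0,0,0,0,-2.5,0,0,0,0,0,0,-2.5,0,0,0,0]
}}

```text
clock: 10.55
eef_pos: [433.5, 177.9, 29.4]
tool_rot: [-3.142, 0.0, -2.978]
force: [0.4, -0.7, -2.9]
width: 17.7
gripper_force: 59.2
```

Run:
```python
from h import *
s=ctrl.read_state();print(s['eef_pos'],s['tool_rot'],s['qpos'],s['force'])
Q=[];Cc=[]
for n in('scene','side','wrist'):
    d=grab(n);W=cloud(d).reshape(-1,3)
    m=(W[:,0]>560)&(W[:,0]<680)&(W[:,1]>110)&(W[:,1]<300)&(W[:,2]>12)&(W[:,2]<75);p=W[m]
    if len(p):
        h=p[p[:,0]>568];print(n,'head',len(h),h.min(0).round(),h.max(0).round(),cv2.minAreaRect(h[:,:2].astype(np.float32)))
        e=h[h[:,1]<h[:,1].min()+8];print(' face end',e.mean(0).round(1),e[:,2].min(),e[:,2].max())
        e=h[h[:,1]>h[:,1].max()-8];print(' peen end',e.mean(0).round(1),e[:,2].min(),e[:,2].max())
a=load('scene')['image'];b=load('side')['image'];w=load('wrist')['image']
save(np.vstack([cv2.resize(a[150:270,220:440],(550,300),interpolation=cv2.INTER_CUBIC),cv2.resize(b[140:260,240:460],(550,300),interpolation=cv2.INTER_CUBIC)]),'p2')
```

```text
[433.53268309 177.9106998   29.40971238] [-3.14157610e+00  3.62462154e-04 -2.97808292e+00] [-0.06551183  0.80441696 -0.57679531  2.15102996  1.00671511  0.48368344
  0.2947573 ] [ 0.4080065  -0.70841759 -2.87195719]
scene head 230 [568. 158.  26.] [604. 257.  54.] ((586.1693115234375, 207.72921752929688), (35.194496154785156, 98.85763549804688), 0.5831050872802734)
 face end [584.7 162.9  44.4] 27.51904287909133 50.63436408696805
 peen end [578.2 252.2  33.5] 29.336838771053067 38.43715477053422
side head 100 [569. 151.  28.] [606. 251.  56.] ((588.2335815429688, 201.0441436767578), (35.43120193481445, 100.25906372070312), 2.543850898742676)
 face end [590.1 155.4  41.9] 29.900573103522106 55.63696943511309
 peen end [578.2 248.5  35.1] 34.38171694314576 36.43045769439675
```

View pics/p2.png

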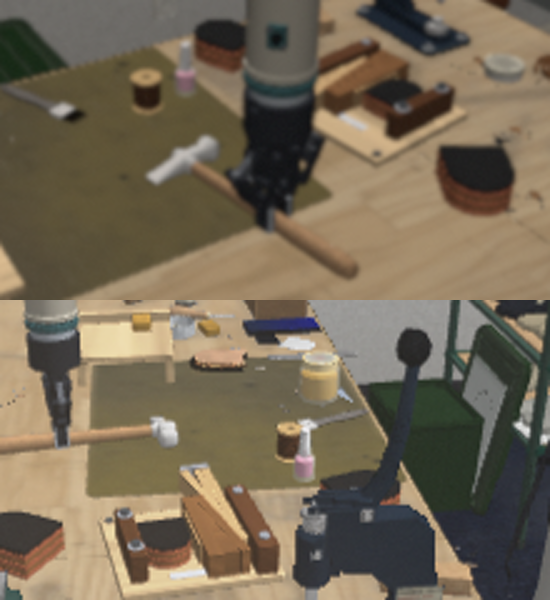

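The hammer is held by the rear half, level, with the face toward the butt. Upper half: head at (183,160), spool at (147,90), cramp at (390,90). Approaching to about 60 mm from the butt.

Request:
{"api": "step_arm", "payload": {
  "commands": [-0.8,-2,0.6,0,0,0,0,-1.5,-4.5,1.1,0,0,0,0,-1.5,-4.5,1.1,0,0,0,0,-1.5,-4.5,1.1,0,0,0,0]
}}

```text
clock: 11.1
eef_pos: [455.2, 135.8, 17.9]
tool_rot: [3.141, -0.001, -2.979]
force: [-0.5, 0.6, -2.7]
width: 18.3
gripper_force: 59.2
```

```bash
cat > meas.py <<'E'
from h import *
import sys
def box(W,x0,x1,y0,y1,z0,z1):
    m=(W[:,0]>x0)&(W[:,0]<x1)&(W[:,1]>y0)&(W[:,1]<y1)&(W[:,2]>z0)&(W[:,2]<z1);return W[m]
psi=.168;c,s=np.cos(psi),np.sin(psi)
def cr(p): # cramp axes about (622,54)
    d=p-[622,54,0];return np.c_[d[:,0]*c+d[:,1]*s,-d[:,0]*s+d[:,1]*c,p[:,2]]
for n in('scene','side','wrist'):
    d=grab(n);W=cr(cloud(d).reshape(-1,3))
    k=box(W,-26,26,-60,8,38,55);h=box(W,-26,40,20,180,18,60)
    if len(k)>3:print(n,'cap x',k[:,0].min().round(),k[:,0].max().round(),'ymax',np.sort(k[:,1])[-4:].round(1),len(k))
    if len(h)>3:print(n,'head min',h.min(0).round(1),'max',h.max(0).round(1),len(h)); e=h[h[:,1]<h[:,1].min()+8]; print('  face',e.min(0).round(),e.max(0).round())
E
python3 meas.py
python3 - <<'E'
from h import *
s=ctrl.read_state();print(s['eef_pos'])
a=load('scene')['image'];w=load('wrist')['image']
save(np.vstack([cv2.resize(a[160:240,260:420],(600,300),interpolation=cv2.INTER_CUBIC),cv2.resize(w,(480,300))[:, :].copy() if 0 else cv2.copyMakeBorder(cv2.resize(w,(480,300)),0,0,0,120,cv2.BORDER_CONSTANT)]),'p3')
E
```

```text
scene head min [-25.7  65.8  18.2] max [ 20.3 162.1  40.9] 223
  face [-12.  66.  20.] [14. 73. 41.]
side cap x -24.0 19.0 ymax [-3.6 -3.  -2.2 -1.4] 108
side head min [-25.6  57.8  18.9] max [ 21.5 165.5  45.6] 120
  face [-12.  58.  19.] [15. 66. 46.]
[455.12377828 137.38546443  18.52667432]
```

View pics/p3.png

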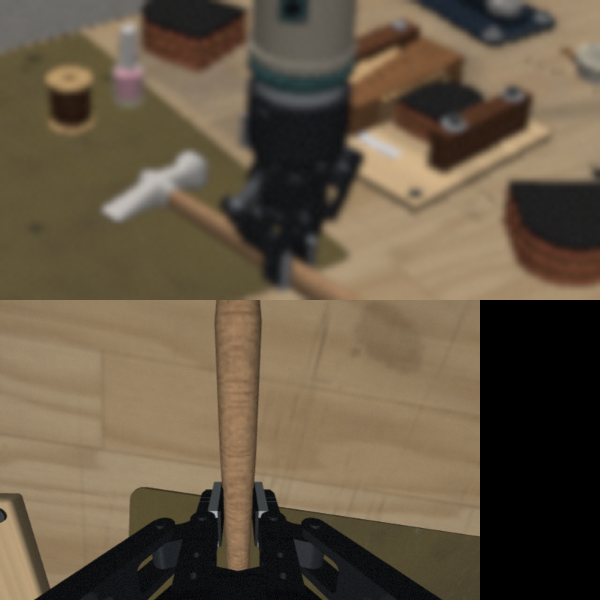

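The wrist camera looks toward the handle's tail and the gripper blocks the scene camera. The side depth shows the face about 59 mm from the butt, roughly 4 mm too far +x, and at the right height. First light tap.

Request:
{"api": "step_arm", "payload": {
  "commands": [0.3,-1,0.1,0,0,0,0,0.3,-3.5,0.1,0,0,0,0,0.3,-6.7,0.1,0,0,0,0]
}}

```text
clock: 11.55
eef_pos: [463.1, 70.6, 17.7]
tool_rot: [3.14, 0.0, -2.973]
force: [-4.1, 3.7, -2.9]
width: 18.2
gripper_force: 61.1
```

Request:
{"api": "step_arm", "payload": {
  "commands": [0,3.4,0,0,0,0,0,0,6,0,0,0,0,0,6,0,0,0,0]
}}

```text
invalid input
```

```bash
sed -i "s/for n in('scene','side','wrist')/for n in('side',)/" meas.py; python3 meas.py
```

```text
side cap x -22.0 19.0 ymax [-4.6 -3.4 -3.3 -3.3] 104
side head min [-23.8  22.9  21.7] max [17.4 97.6 39.2] 62
  face [-6. 23. 36.] [ 3. 29. 37.]
```

Request:
{"api": "step_arm", "payload": {
  "commands": [0,3,0,0,0,0,0,0,6,0,0,0,0,0,0,6,0,0,0,0,0]
}}

```text
clock: 11.9
eef_pos: [453.1, 134.9, 18.2]
tool_rot: [3.136, 0.002, -2.971]
force: [-0.3, 0.3, -1.8]
width: 17.9
gripper_force: 59.4
```

```bash
python3 meas.py
```

```text
side cap x -23.0 19.0 ymax [-11.3 -11.  -10.6  -4.9] 93
side head min [-25.3  55.8  18.1] max [ 21.5 162.2  44.1] 119
  face [-12.  56.  20.] [11. 63. 41.]
```

Request:
{"api": "step_arm", "payload": {
  "commands": [0,-3,0,0,0,0,0,0,-7.2,0,0,0,0,0,0,-3,0,0,0,0,0,0,0,0,0,0,0,0,0,0,0,0,0,0,0,0,-3,0,0,0,0,0,0,-7.7,0,0,0,0,0,0,-3,0,0,0,0,0,0,0,0,0,0,0,0,0,0,0,0,0,0,0]
}}

```text
clock: 12.95
eef_pos: [453.7, 132.8, 18.1]
tool_rot: [3.136, 0.002, -2.974]
force: [0.1, 0.0, -2.4]
width: 17.9
gripper_force: 61.7
```

```bash
python3 meas.py
```

```text
side cap x -23.0 18.0 ymax [-21.8 -21.6 -21.1 -21.1] 77
side head min [-25.7  51.7  18.9] max [ 21.8 151.1  42.9] 118
  face [-13.  52.  19.] [ 9. 59. 39.]
```

Request:
{"api": "step_arm", "payload": {
  "commands": [0,-3.7,0,0,0,0,0,0,-8.4,0,0,0,0,0,0,-4,0,0,0,0,0,0,0,0,0,0,0,0,0,0,0,0,0,0,0,0,-4.2,0,0,0,0,0,0,-9.1,0,0,0,0,0,0,-4.5,0,0,0,0,0,0,-1,0,0,0,0,0,0,-1,0,0,0,0,0]
}}

```text
clock: 14.0
eef_pos: [455.1, 123.6, 18.1]
tool_rot: [3.136, 0.002, -2.972]
force: [-0.3, 0.4, -1.9]
width: 17.6
gripper_force: 64.2
```

```bash
python3 meas.py
```

```text
side cap x -24.0 19.0 ymax [-22.6 -22.  -21.6 -19.9] 80
side head min [-24.3  42.9  18.1] max [ 19.1 144.4  39.4] 112
  face [-10.  43.  18.] [ 8. 51. 39.]
```

Request:
{"api": "step_arm", "payload": {
  "commands": [0,3,0,0,0,0,0,0,-2,0,0,0,0,0,0,-7,0,0,0,0,0,0,-8.3,0,0,0,0,0,0,-4,0,0,0,0,0,0,1,0,0,0,0,0,0,3,0,0,0,0,0,0,-2,0,0,0,0,0,0,-7,0,0,0,0,0,0,-8.3,0,0,0,0,0]
}}

```text
clock: 15.05
eef_pos: [467.3, 35.0, 16.9]
tool_rot: [3.141, -0.002, -2.975]
force: [-7.5, 13.6, -1.6]
width: 18.0
gripper_force: 100.9
```

Request:
{"api": "step_arm", "payload": {
  "commands": [0,4,0,0,0,0,0,0,8.3,0,0,0,0,0,0,8.3,0,0,0,0,0]
}}

```text
clock: 15.35
eef_pos: [454.6, 127.3, 18.3]
tool_rot: [3.134, 0.003, -2.97]
force: [0.1, -0.2, -2.6]
width: 18.4
gripper_force: 65.2
```

```bash
python3 meas.py
python3 - <<'E'
from h import *
b=load('side')['image'];save(b,'s1',(265,190,365,265),6)
E
```

```text
side cap x -23.0 19.0 ymax [-22.9 -22.7 -22.  -20.9] 81
side head min [-26.   46.6  18.1] max [ 20.7 148.8  39.5] 116
  face [-11.  47.  18.] [12. 54. 40.]
```

View pics/s1.png

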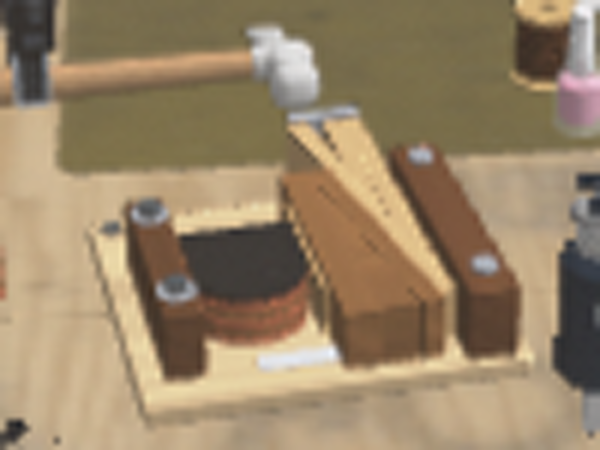

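The cap is at (325,113) and no longer advances visibly. The blank at (245,270) sits against the stop and the jaw. I'll give it more taps and compare the images for any remaining advance.

Request:
{"api": "step_arm", "payload": {
  "commands": [0,2,0,0,0,0,0,0,-2.8,0,0,0,0,0,0,-7.8,0,0,0,0,0,0,-3,0,0,0,0,0,0,2,0,0,0,0,0,0,2,0,0,0,0,0,0,-2.9,0,0,0,0,0,0,-7.9,0,0,0,0,0,0,-3,0,0,0,0,0,0,0,0,0,0,0,0]
}}

```text
clock: 16.4
eef_pos: [457.2, 114.7, 17.6]
tool_rot: [3.14, 0.001, -2.992]
force: [0.7, 1.5, -2.4]
width: 17.5
gripper_force: 64.8
```

Request:
{"api": "step_arm", "payload": {
  "commands": [0,2,0,0,0,0,0,0,-2.9,0,0,0,0,0,0,-7.9,0,0,0,0,0,0,-8.5,0,0,0,0,0,0,-3,0,0,0,0,0,0,0,0,0,0,0,0,0,0,0,0,0,0,0]
}}

```text
clock: 17.1
eef_pos: [454.5, 126.0, 18.2]
tool_rot: [3.136, 0.002, -2.971]
force: [0.1, 0.3, -2.2]
width: 17.4
gripper_force: 62.6
```

```bash
cp side.npz side0.npz; python3 meas.py
cat > pc.py <<'E'
from h import *
g=lambda n:cv2.cvtColor(load(n)['image'],cv2.COLOR_RGB2GRAY).astype(np.float32)
a,b=g('side0'),g('side')
t=a[206:214,310:327]
for nm,(v0,v1,u0,u1) in dict(wedge=(206,222,312,330),rail=(214,250,330,352),jaw=(218,250,311,340),stop=(222,252,285,300),blank=(227,247,296,314)).items():
    (s,r)=cv2.phaseCorrelate(a[v0:v1,u0:u1],b[v0:v1,u0:u1],cv2.createHanningWindow((u1-u0,v1-v0),cv2.CV_32F));print(nm,np.round(s,2),round(r,2))
E
python3 pc.py
```

```text
side cap x -23.0 19.0 ymax [-21.6 -21.4 -21.  -20.9] 74
side head min [-24.8  44.4  18.2] max [ 20.6 138.2  34.5] 90
  face [-10.  44.  18.] [ 9. 52. 30.]
wedge [-0.07 -0.  ] 1.02
rail [ 0.04 -0.04] 0.98
jaw [-0.01  0.05] 1.0
stop [0.54 0.03] 1.01
blank [0.04 0.1 ] 1.02
```

The image comparison shows no shift of the wedge (under 0.1 px). The head has sagged about 6 mm in the grip, so I'll raise the tool 7 mm and give two firmer taps with a small swing to make sure it is tight.

Request:
{"api": "step_arm", "payload": {
  "commands": [0,2,-0.7,0,0,-0.15,0,0,2,-0.7,0,0,-0.29,0,0,2,-0.7,0,0,-0.29,0,0,-2.6,-0.7,0,0,-0.15,0,0,-7.5,-0.7,0,0,0,0,0,-8,-0.7,0,0,0,0,0,-4,-0.7,0,0,0,0,0,0,-0.7,0,0,0,0,0,0,-0.7,0,0,0,0]
}}

```text
clock: 18.05
eef_pos: [454.6, 126.6, 25.2]
tool_rot: [3.135, 0.002, -2.971]
force: [-0.4, 1.1, -2.0]
width: 17.9
gripper_force: 64.6
```

```bash
python3 meas.py;python3 pc.py
```

```text
side cap x -23.0 18.0 ymax [-24.3 -24.1 -21.3 -18.5] 78
side head min [-25.7  51.9  18.1] max [ 16.1 149.4  40.1] 110
  face [-9. 52. 18.] [14. 59. 39.]
wedge [ 0.23 -0.01] 1.01
rail [-0.06  0.07] 0.98
jaw [-0.02  0.02] 1.0
stop [0.54 0.01] 1.0
blank [0.05 0.02] 1.01
```

Request:
{"api": "step_arm", "payload": {
  "commands": [0,2,-0.2,0,0,-0.15,0,0,2,-0.2,0,0,-0.29,0,0,2,-0.2,0,0,-0.29,0,0,-3.3,-0.2,0,0,-0.14,0,0,-8.2,-0.2,0,0,0.01,0,0,-9,-0.2,0,0,0.06,0,0,-4,-0.2,0,0,0.04,0,0,0,-0.2,0,0,0,0,0,0,-0.2,0,0,0,0,0,-4,-0.2,0,0,0,0]
}}

```text
clock: 19.1
eef_pos: [462.1, 87.4, 27.3]
tool_rot: [3.135, 0.003, -2.969]
force: [0.9, -0.2, -2.8]
width: 17.6
gripper_force: 63.2
```

Request:
{"api": "step_arm", "payload": {
  "commands": [0,-4.5,0,0,0,0.05,0,0,-5.5,0,0,0,0.05,0]
}}

```text
clock: 19.3
eef_pos: [469.1, 28.1, 26.3]
tool_rot: [3.133, 0.001, -3.022]
force: [-9.2, 20.1, 0.6]
width: 18.1
gripper_force: 136.1
```

Request:
{"api": "step_arm", "payload": {
  "commands": [0,4,0,0,0,-0.05,0,0,9,0,0,0,-0.05,0,0,9,0,0,0,-0.05,0]
}}

```text
clock: 19.6
eef_pos: [460.3, 123.9, 27.4]
tool_rot: [3.133, 0.004, -2.971]
force: [0.3, -0.1, -2.3]
width: 17.9
gripper_force: 62.3
```

```bash
python3 meas.py;python3 pc.py
```

```text
side cap x -23.0 18.0 ymax [-21.8 -21.3 -21.1 -20.6] 78
side head min [-23.6  39.7  18. ] max [ 14.5 125.8  33.9] 74
  face [-15.  40.  18.] [-0. 47. 31.]
wedge [ 0.21 -0.13] 1.02
rail [0.03 0.11] 0.98
jaw [-0.01  0.03] 1.0
stop [0.53 0.02] 1.0
blank [0.07 0.14] 0.99
```

The wedge held a 22 N peak at the hammer without advancing, so it is driven home. I'll lay the hammer down away from the cramp.

Request:
{"api": "step_arm", "payload": {
  "commands": [1,3,0,0,0,0,0,2,7,0,0,0,0,0,2,7,0.5,0,0,0,0,2,7,1.2,0,0,0,0,2,7,1.7,0,0,0,0,2,7,2,0,0,0,0,2,7,2.2,0,0,0,0,2,7,2.2,0,0,0,0,2,7,2.2,0,0,0,0.3,2,7,2.2,0,0,0,0.6]
}}

```text
clock: 20.65
eef_pos: [430.2, 178.2, 4.4]
tool_rot: [-3.139, 0.0, -2.982]
force: [-0.2, -0.2, 0.9]
width: 38.6
gripper_force: 0.0
```

Request:
{"api": "step_arm", "payload": {
  "commands": [0,0,0,0,0,0,0.8,0,0,0,0,0,0,1,0,0,-1,0,0,0,1,0,0,-3,0,0,0,1,0,0,-7,0,0,0,1,0,0,-12,0,0,0,1,0,3,-16,0,0,0,1,0,8,-18,0,0,0,1,0,12,-18,0,0,0,1,0,16,-18,0,0,0,1]
}}

```text
clock: 21.65
eef_pos: [403.6, 339.9, 185.3]
tool_rot: [3.141, 0.002, -2.979]
force: [0.6, -0.5, 0.2]
width: 85.3
gripper_force: 0.0
```

```bash
python3 - <<'E'
from h import *
a=grab('scene')['image'];b=grab('side')['image']
save(np.vstack([cv2.resize(a[150:270,220:440],(550,300),interpolation=cv2.INTER_CUBIC),cv2.resize(b[180:270,235:400],(550,300),interpolation=cv2.INTER_CUBIC)]),'p9')
E
python3 pc.py
```

```text
wedge [ 0.19 -0.01] 1.02
rail [0.03 0.02] 0.98
jaw [-0.04  0.07] 1.01
stop [0.54 0.06] 1.0
blank [ 0.06 -0.01] 0.97
```

View pics/p9.png

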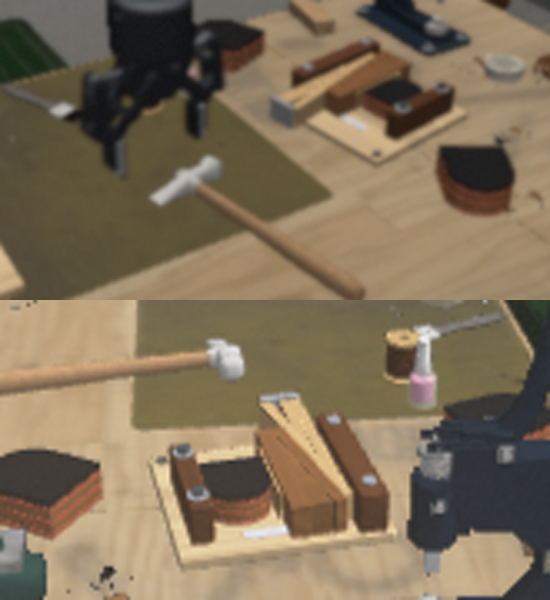

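The hammer lies flat, with its head at (190,180) in the upper half, clear of the cramp. In the lower half the blank at (235,490) sits between stop and jaw, and the spool and ink have not moved. Handing in.

```bash
python3 -c "
from cell import ctrl
print(ctrl.finish_job())"
```

```text
the job is handed in; nothing more can be done
None
```

The job is handed in at about 22 s of the 56 s allowed: the wedge stopped after roughly 20 mm of travel and would not advance under a measured 22 N, so I judged the blank tight without measuring its clamping force; the hammer lies flat and clear of the cramp, and the spool and ink look unmoved, though I did not check the wax tin closely.

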